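Shut the bead tube away between two cups

ROBOT

A 7-joint arm with a two-finger parallel gripper is mounted at the origin on a cart in front of the work surface, level with it; the furniture and walls round the work are solid. World frame = base frame: x ahead of the robot, y to its left, z up, the work surface at z = 0. Lengths are in m, angles in rad, forces in N, time in s.
With the tool pointing down it reaches from about 0.35 to 0.9 m from the base axis. Payload 19.9 kg.
Tool frame: the origin (TCP) lies at the very end of the fingers, on their centre line; the grasp point (between the pads) lies 19 mm behind it; z points along the fingers, y is the direction in which the jaws open and shut (so a half turn about z gives the same grasp; the last joint's range is limited). The gripper opens to 85 mm and grips with 20 to 120 N. Pads are 22 mm wide; open, the fingers measure 114 mm over their backs; the gripper's body (76 mm by 85 mm) begins 54 mm behind the grasp point. The pads swing forward as they close: fully open they stand 13 mm farther back than shut.
Start: joints at [-1.228, 0.417, -0.01, 1.614, 0.005, 1.111, -0.053], TCP at [0.235, 0.579, 0.204] pointing down, gripper open.
Joint ranges: [-2.81, 2.81], [-0.39, 2.02], [-1.27, 1.25], [0.06, 2.57], [-1.19, 4.33], [0.19, 2], [-2.82, 2.82]. Speed limits (rad/s): [1.89, 1.89, 2.39, 2.39, 3.01, 3.01, 3.01].

INTERFACE

Orientations are given as [roll, pitch, yaw] about the fixed x, y, z axes, in that order (R = Rz(yaw) Ry(pitch) Rx(roll)).
In Python, from rig import r gives the robot as it stands. The module is installed in compiled form; this text tells all that it offers.
- The arm moves only by the shell command python3 -m jog 'ROWS'. ROWS is JSON, a list of rows, each a list of 7 numbers: the shift along the world's x, y, z in m, then the turn, a rotation vector about the world's x, y, z in rad, then the gripper command: -1 is shut, 1 is fully open, values between are in proportion. A call has 1 to 12 rows; each row shifts and turns the commanded pose from where the row before left it; what a row does not reach is not made up. A row lasts 1/10 s, in which the tool goes at most 50 mm and 8.59 degrees, less where a joint would pass 70% of its speed; a pose out of reach is approached as far as the arm can. A call with a gripper value outside its range is refused whole. The fingers move at their own pace and stop on an object; the grip force is fixed at half the most. Time passes only in rows, so rows that do not move let the fingers close. It gives the time, the measured TCP pose, the force and the opening at its end, in the units of the state.
- r.observe(): the state, without advancing time (a new reading comes with each control period).
- r.grab_frame(name): name is "side" or "top"; returns the picture (420x560x3 uint8, red, green, blue); there is no depth.
- r.calibration(name): a dict with "vfov" (degrees; the focal length in pixels is half the picture's height over the tangent of half this angle, whatever the lens; pixels are square), "cx", "cy" (the principal point, pixels), "extrinsics" (4x4, takes a point from world to camera coordinates). Camera axes: x right, y down, z forward; pixel columns grow to the right and rows downward; lengths in m; the calibration is good to about 2 mm. A picture is of the moment at which its call begins. calibration takes no time and is no camera call.
- r.close_job(): hands the job in, once; it reports no verdict.
The state is a dict: "time_s": time; "joints": joint angles; "qd": joint speeds; "effort": joint torques, N m; "tool_pos": TCP position; "orientation": TCP orientation; "ft_force": force on the tool from outside, world axes, zero at the start; "ft_torque": the same for the moment, N m; "grip_width": finger opening in m.
Only numpy, scipy, OpenCV 4.12 (cv2) and the standard library are available. Lean on these libraries where they do the work, as an engineer would, in place of code of your own. Each camera call takes 0.05 s, during which the arm holds its last target.

TASK

Put the beads, which fade in daylight, away from the light: stand the tube of beads upright in the low open metal cup and let go of it, then lower the tall metal cup, still mouth down, gently over it until its rim sits flat and centred on the rim of the low cup, all round. Do not tip the tube over and leave the mug, the notebook and the steel block where they are.

Things in the scene. Friction and masses are not known exactly. Their poses are not given: they have to be found in the camera images.
- cup: low round aluminium cup, standing mouth up on the bench, loose, 0.25 kg: 30 mm high, body 56 mm across outside and 50 mm inside, floor 4 mm thick, with a flat flange 66 mm across at the mouth (inside the flange still 50 mm; flange 5 mm thick). Origin at the centre of its underside, z up
- cup_rim (a point): centre of the mouth of the low cup, in the plane of its rim, 30 mm above its underside
- cover_centre (a point): tall round aluminium cup, standing mouth DOWN on the bench, loose, about 0.15 kg: 80 mm high, body 56 mm across outside, 50 mm inside, closed end 4 mm thick at the top, the same flat flange 66 mm across and 5 mm thick at its mouth, which is its lowest part. The point is on its axis, half-way up (40 mm above the rim); z up. It is taken round the body from above, well up
- cover_mouth (a point): centre of the mouth of the tall cup, in the plane of its rim, 40 mm below cover_centre
- cover: the tall cup itself; origin at the centre of its mouth (the underside as it stands), z up towards its closed end
- tube_centre (a point): bead tube, a slender dark-yellow round tube with a black cap (fixed on), standing upright, about 0.06 kg: 76 mm high, 25 mm across all the way up. The point is on its axis, half-way up (38 mm above its foot); z up towards the cap. Held above 30 mm from its foot, the fingers stay clear of the low cup's rim when it stands in the cup
- tube: the bead tube itself; origin at the centre of its foot, z up towards the cap
- mug: bystander: white mug, 92 x 127 x 93 mm, origin at the centre of its underside
- steel_block: bystander: flat steel bench block, 62 x 62 x 18 mm, origin at the centre of its underside
- book: bystander: blue spiral notebook lying flat, 148 x 113 x 14 mm, origin at the centre of its underside

How it is judged:
On the way:
1. the tube stands upright in the low cup, on its floor, let go, while the tall cup is not yet over it (horizontal distance between tube and cup_rim below 0.016 m and z of tube in the frame of cup below 0.01 m and angle between tube_centre's own z axis and vertical below 0.15 rad and contact force between the fingers and tube below 0.1 N and horizontal distance between cover_mouth and cup_rim above 0.06 m), for 0.2 s.
At the end, for the whole second after the job is handed in: the low cup stands upright on the bench, the tube upright in it on its floor (within 16 mm of the axis and 0.25 rad), and the tall cup stands mouth down rim on rim on it: rims centred on each other within 7 mm, closed within 3 mm, both cups level within 0.06 rad, everything at rest (horizontal distance between cover_mouth and cup_rim below 0.007 m and z of cover_mouth in the frame of cup_rim between -0.003 and 0.003 m and angle between each of cup, cover_centre's own z axis and vertical below 0.06 rad and height (world z) of cup between -0.005 and 0.005 m and horizontal distance between tube and cup_rim below 0.016 m and z of tube in the frame of cup below 0.01 m and angle between tube_centre's own z axis and vertical below 0.25 rad and linear speed of each of cover, cup, tube below 0.02 m/s); the robot touches nothing.
It fails at once if the tube is tipped over (angle between tube_centre's own z axis and vertical above 0.8 rad).
It fails at once if the tall cup is turned over or knocked over (angle between cover_centre's own z axis and vertical above 0.8 rad).
It fails at once if the tall cup is banged or pressed hard on the low cup (over 60 N) (contact force between cover and cup above 60 N).
It fails at once if the tall cup is dropped onto the low cup (let fall from more than about 8 mm above its rim) (horizontal distance between cover_mouth and cup_rim below 0.02 m and z of cover_mouth in the frame of cup_rim below 0.05 m and contact force between the fingers and cover below 0.1 N and linear speed of cover above 0.4 m/s).
It fails at once if the mug, the notebook or the steel block is moved by more than 30 mm (distance of any of mug, book, steel_block from where it was at the start of the episode above 0.03 m).
It also fails if it takes over 61 s, if anything falls off the work surface, if the arm or the gripper's body presses on something with over 40 N, if the wrist force passes 120 N, or if a joint passes its speed limit or range.

## Working session

There is one attempt and no reset: what is moved stays moved. The work goes in short steps, Python scripts to look and compute and a shell command to move; the robot and the scene stay as the last step left them, time stands still between calls to the robot, and variables do not carry over. Pictures are saved under pics/ and viewed, and the job is handed in when it is done.

```bash
mkdir -p pics; ls; python3 - <<'E'
from rig import r
import cv2,numpy as np
for n in("side","top"):
    im=r.grab_frame(n); cv2.imwrite(f"pics/{n}0.png",im[:,:,::-1])
    c=r.calibration(n); print(n,c)
s=r.observe(); print({k:np.round(v,3).tolist() for k,v in s.items()})
E
```

```text
pics
side {'vfov': 51.53694869147857, 'cx': 275.9692934354445, 'cy': 209.62562491423304, 'extrinsics': array([[ 0.98709955, -0.1600719 ,  0.00338728, -0.51180024],
       [-0.10511122, -0.66384752, -0.74044453,  0.12535036],
       [ 0.120773  ,  0.73053642, -0.67210894,  0.86550017],
       [ 0.        ,  0.        ,  0.        ,  1.        ]])}
top {'vfov': 42.80769241193586, 'cx': 284.3278253491779, 'cy': 203.7058224441222, 'extrinsics': array([[ 0.01621005, -0.99985362,  0.00547503,  0.0190775 ],
       [-0.97780159, -0.01699612, -0.20884249,  0.52688137],
       [ 0.20890498, -0.00196815, -0.97793396,  1.09011318],
       [ 0.        ,  0.        ,  0.        ,  1.        ]])}
{'time_s': 0.1, 'joints': [-1.228, 0.418, -0.01, 1.614, 0.005, 1.111, -0.053], 'qd': [-0.001, -0.001, 0.001, 0.0, 0.001, -0.0, 0.001], 'effort': [0.001, -86.585, 0.68, -43.564, 0.019, 0.005, 0.0], 'tool_pos': [0.234, 0.579, 0.204], 'orientation': [-3.141, 0.0, 2.757], 'ft_force': [-0.101, 0.195, 0.001], 'ft_torque': [0.013, -0.026, 0.023], 'grip_width': 0.086}
```

View pics/side0.png

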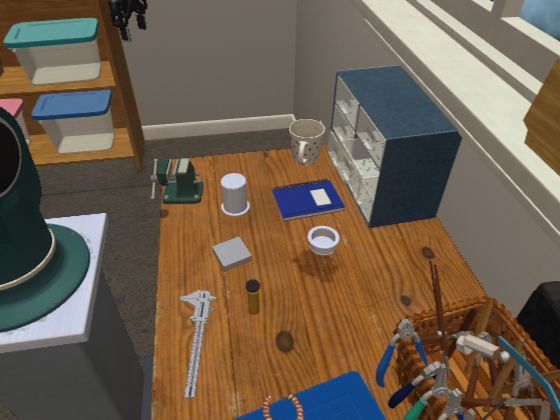

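View pics/top0.png

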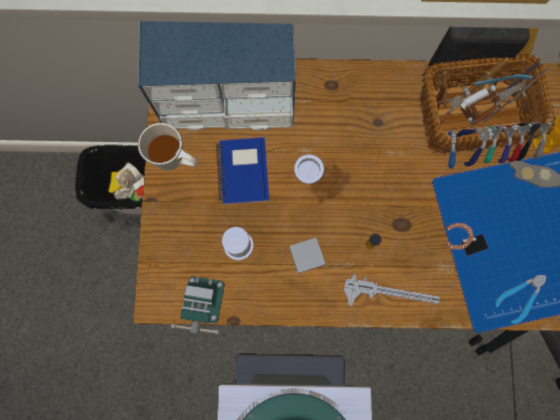

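```bash
cat > h.py <<'E'
from rig import r
import cv2,numpy as np
from scipy.optimize import least_squares
def cam(n):
    c=r.calibration(n); f=210/np.tan(np.radians(c['vfov'])/2); return f,c['cx'],c['cy'],np.array(c['extrinsics'])
def cast(n,uv,z):
    f,cx,cy,E=cam(n); uv=np.atleast_2d(uv).astype(float)
    d=np.c_[(uv[:,0]-cx)/f,(uv[:,1]-cy)/f,np.ones(len(uv))]@E[:3,:3]
    o=-E[:3,:3].T@E[:3,3]
    return o+d*((z-o[2])/d[:,2])[:,None]
def proj(n,p):
    f,cx,cy,E=cam(n); q=np.atleast_2d(p)@E[:3,:3].T+E[:3,3]
    return np.c_[cx+f*q[:,0]/q[:,2],cy+f*q[:,1]/q[:,2]]
def circ(P,R=None):
    x0=[*P[:,:2].mean(0)]+([] if R else [0.03])
    g=lambda x:np.hypot(P[:,0]-x[0],P[:,1]-x[1])-(R or x[2])
    s=least_squares(g,x0,loss='soft_l1',f_scale=0.001); return s.x,np.abs(s.fun).mean()
def grab(n,name):
    im=r.grab_frame(n)[:,:,::-1].copy(); cv2.imwrite(f"pics/{name}.png",im); return im
def crop(im,x,y,w,h,k,name): cv2.imwrite(f"pics/{name}.png",cv2.resize(im[y:y+h,x:x+w],None,fx=k,fy=k,interpolation=cv2.INTER_CUBIC))
E
python3 - <<'E'
from h import *
t=cv2.imread("pics/top0.png"); s=cv2.imread("pics/side0.png")
k=4
a=np.vstack([np.hstack([cv2.resize(i[y:y+50,x:x+60],None,fx=k,fy=k,interpolation=cv2.INTER_CUBIC) for i,x,y in row]) for row in
 [[(t,280,145),(t,207,218),(t,345,215)],[(s,293,217),(s,205,170),(s,225,272)]]])
cv2.imwrite("pics/crops.png",a)
for nm,uv,z in[("cup",(309,169),.03),("cover",(236,240),.08),("tube",(375,240),.076)]: print(nm,cast("top",uv,z))
E
```

```text
cup [[ 0.61162507 -0.02558429  0.03      ]]
cover [[0.44305964 0.12632006 0.08      ]]
tube [[ 0.44852042 -0.16108639  0.076     ]]
```

View pics/crops.png

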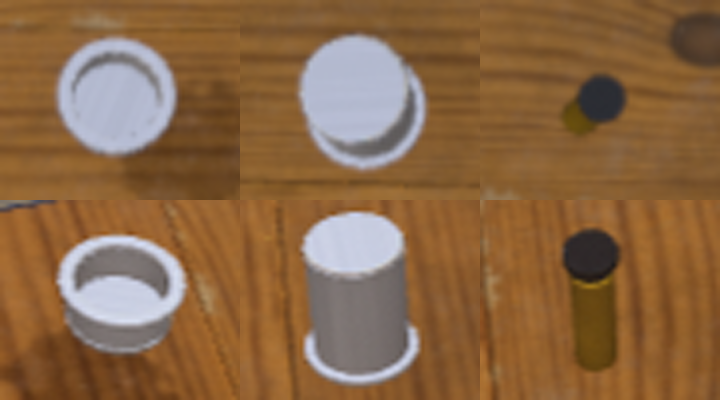

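```bash
cat >> h.py <<'E'
def blob(mask,near):
    n,l,st,c=cv2.connectedComponentsWithStats(mask.astype(np.uint8)); 
    i=1+np.argmin([np.hypot(*(c[j]-near))+(1000 if st[j,4]<40 else 0) for j in range(1,n)])
    m=(l==i).astype(np.uint8); ct=max(cv2.findContours(m,0,cv2.CHAIN_APPROX_NONE)[0],key=cv2.contourArea)[:,0,:]
    return ct,m
def metal(im):
    h=cv2.cvtColor(im,cv2.COLOR_BGR2HSV); return (h[:,:,1]<75)&(h[:,:,2]>75)
def dark(im): return im.max(2)<75
def edgefit(n,ct,z,R):
    # contour of pixel centres lies ~0.5px inside edge; robust circle
    x,e=circ(cast(n,ct,z)); return np.round(np.r_[x,e],4), np.round(circ(cast(n,ct,z),R)[0],4)
E
python3 - <<'E'
from h import *
t=cv2.imread("pics/top0.png"); s=cv2.imread("pics/side0.png")
ct,m=blob(metal(t),(309,169)); print("cup top",m.sum(),edgefit("top",ct,.03,.032))
ct,m=blob(metal(s),(323,240)); print("cup side",m.sum()); 
hi=ct[ct[:,1]<242]; print(ct.min(0),ct.max(0),edgefit("side",hi,.03,.0325))
ct,m=blob(metal(t),(237,242)); print("cover",m.sum(),ct.min(0),ct.max(0))
up=ct[(ct[:,1]<240)&(ct[:,0]<242)]; print(edgefit("top",up,.08,.0275))
lo=ct[(ct[:,0]+ct[:,1]>237+250)]; print(edgefit("top",lo,.004,.0325))
ct,m=blob(metal(s),(234,195)); print("cover side",m.sum(),ct.min(0),ct.max(0))
print(edgefit("side",ct[ct[:,1]<183],.08,.0275),edgefit("side",ct[ct[:,1]>208],.003,.0325))
ct,m=blob(dark(t),(375,240)); print("tube",m.sum(),ct.min(0),ct.max(0),edgefit("top",ct[ct[:,1]<242],.076,.0122))
ct,m=blob(dark(s),(253,286)); print("tube",m.sum(),ct.min(0),ct.max(0),edgefit("side",ct[ct[:,1]<286],.076,.0122))
h=cv2.cvtColor(s,cv2.COLOR_BGR2HSV); 
print(r.observe()['time_s'])
# obstacles on plane 0
for nm,uv in[("block",[(291,245),(316,238),(325,262),(301,271)]),("book",[(219,142),(266,138),(269,199),(223,203)]),("caliper",[(345,275),(438,298)]),("vise",[(223,280),(200,330)])]: print(nm,np.round(cast("top",uv,.01),3)[:,:2].tolist())
print("mug",cast("top",(161,147),.09))
E
```

```text
cup top 710 (array([ 6.128e-01, -2.480e-02,  3.300e-02,  6.000e-04]), array([ 0.6128, -0.0247]))
cup side 744
[307 226] [339 255] (array([ 6.127e-01, -2.580e-02,  3.230e-02,  6.000e-04]), array([ 0.6126, -0.026 ]))
cover 841 [221 226] [253 260]
(array([0.4441, 0.1287, 0.0271, 0.0005]), array([0.4437, 0.1284]))
(array([0.4436, 0.1282, 0.0326, 0.0006]), array([0.4435, 0.128 ]))
cover side 1019 [220 173] [249 215]
(array([0.4428, 0.1265, 0.0269, 0.0006]), array([0.4426, 0.1258])) (array([0.4436, 0.1288, 0.0326, 0.0007]), array([0.4435, 0.1287]))
tube 104 [369 234] [380 245] (array([ 4.499e-01, -1.608e-01,  1.110e-02,  4.000e-04]), array([ 0.4486, -0.1608]))
tube 140 [246 280] [259 292] (array([ 4.504e-01, -1.631e-01,  1.130e-02,  4.000e-04]), array([ 0.4501, -0.1642]))
0.1
block [[0.444, 0.012], [0.46, -0.043], [0.408, -0.063], [0.388, -0.011]]
book [[0.677, 0.179], [0.689, 0.072], [0.546, 0.062], [0.535, 0.164]]
caliper [[0.381, -0.106], [0.335, -0.306]]
vise [[0.366, 0.157], [0.26, 0.202]]
mug [[0.63738469 0.29114366 0.09      ]]
```

```bash
python3 -m jog '[[0.01,-0.03,0.0,0,0,0,1],[0.012,-0.04,0.0,0,0,0,1],[0.012,-0.04,0.0,0,0,0,1],[0.012,-0.04,0.0,0,0,0,1],[0.012,-0.04,0.0,0,0,0,1],[0.012,-0.04,0.0,0,0,0,1],[0.012,-0.04,0.0,0,0,0,1],[0.012,-0.04,0.0,0,0,0,1],[0.012,-0.04,0.0,0,0,0,1],[0.012,-0.04,0.0,0,0,0,1],[0.012,-0.04,0.0,0,0,0,1],[0.012,-0.04,0.0,0,0,0,1]]'
```

```text
time_s: 1.3
tool_pos: [0.3766, 0.1076, 0.2045]
orientation: [3.141, -0.0, 2.757]
ft_force: [1.4, -0.1, 0.4]
grip_width: 0.0854
```

```bash
python3 -m jog '[[0.01,-0.04,0.0,0,0,0,1],[0.01,-0.04,0.0,0,0,0,1],[0.01,-0.04,0.0,0,0,0,1],[0.01,-0.04,0.0,0,0,0,1],[0.01,-0.04,0.0,0,0,0,1],[0.01,-0.04,0,0,0,0,1],[0.0134,-0.03,0,0,0,0,1],[0,0,-0.03,0,0,0,1],[0,0,-0.03,0,0,0,1],[0,0,-0.02,0,0,0,1],[0,0,0,0,0,0,1],[0,0,0,0,0,0,1]]'
python3 - <<'E'
from h import *
t=grab("top","t1");s=grab("side","s1"); a=np.hstack([cv2.resize(t[150:300,260:410],(400,400)),cv2.resize(s[190:340,180:330],(400,400))]);cv2.imwrite("pics/a1.png",a)
E
```

```text
time_s: 2.5
tool_pos: [0.45, -0.1609, 0.1249]
orientation: [-3.141, -0.0, 2.757]
ft_force: [-0.3, -0.5, 0.1]
grip_width: 0.0851
```

View pics/a1.png

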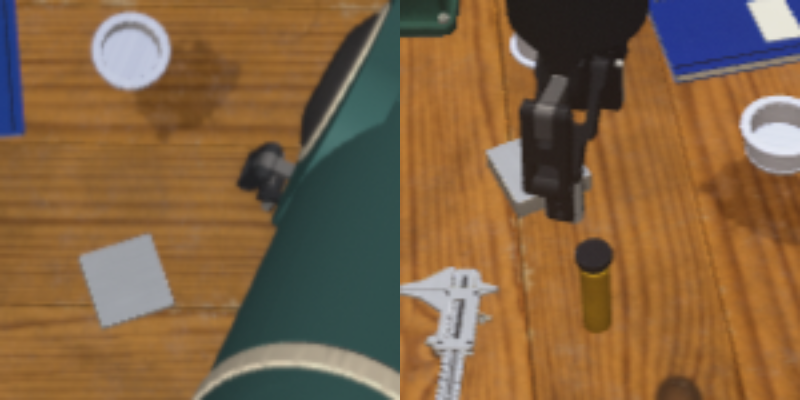

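```bash
python3 -m jog '[[0,-0.001,-0.02,0,0,0,1],[0,0,-0.02,0,0,0,1],[0,0,-0.02,0,0,0,1],[0,0,-0.015,0,0,0,1],[0,0,-0.01,0,0,0,1],[0,0,-0.005,0,0,0,1],[0,0,0,0,0,0,1]]'
python3 - <<'E'
from h import *
s=grab("side","s2"); crop(s,200,220,130,100,6,"a2")
E
```

```text
time_s: 3.3
tool_pos: [0.4502, -0.1617, 0.0347]
orientation: [3.142, 0.0, 2.757]
ft_force: [0.7, 0.1, 0.2]
grip_width: 0.0858
```

View pics/a2.png

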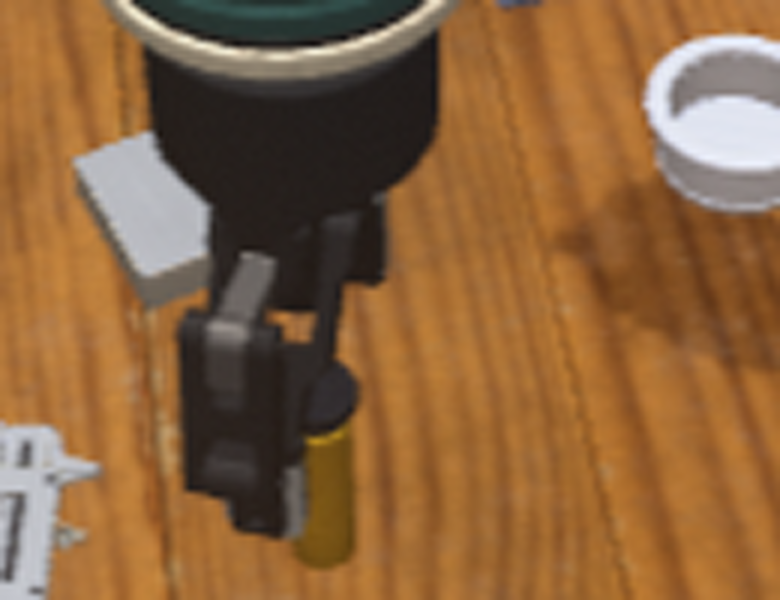

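```bash
python3 -m jog '[[0,0,0,0,0,0,0.6],[0,0,0,0,0,0,0.3],[0,0,0,0,0,0,0],[0,0,0,0,0,0,-0.2],[0,0,0,0,0,0,-0.4],[0,0,0,0,0,0,-0.6],[0,0,0,0,0,0,-0.8],[0,0,0,0,0,0,-1],[0,0,0,0,0,0,-1],[0,0,0,0,0,0,-1]]'
python3 - <<'E'
from h import *
s=grab("side","s3"); crop(s,200,220,130,100,6,"a3")
E
```

```text
time_s: 4.35
tool_pos: [0.4504, -0.1618, 0.0348]
orientation: [3.141, 0.001, 2.757]
ft_force: [-0.4, 0.6, 5.8]
grip_width: 0.0222
```

View pics/a3.png

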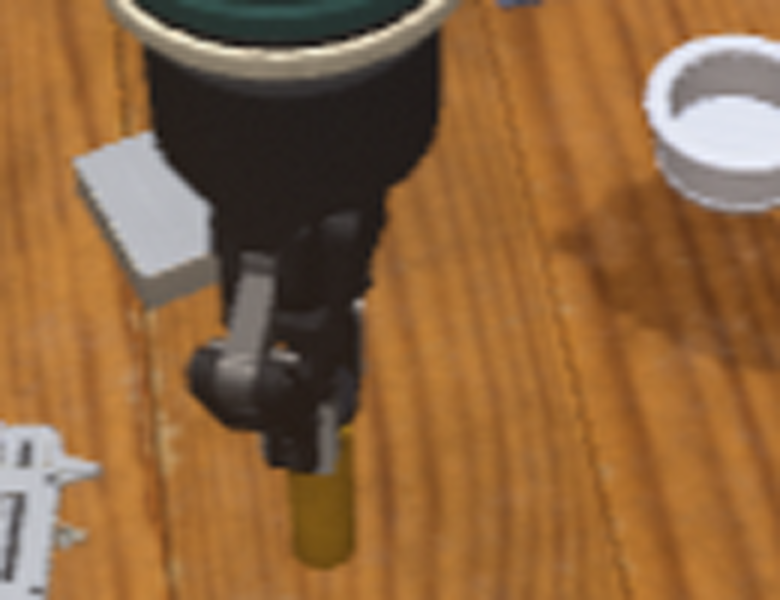

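```bash
python3 -m jog '[[0,0,0,0,0,0,-1],[0,0,0.01,0,0,0,-1],[0,0,0.02,0,0,0,-1],[0,0,0.02,0,0,0,-1],[0,0,0.02,0,0,0,-1],[0,0,0.01,0,0,0,-1],[0,0,0,0,0,0,-1]]'
python3 - <<'E'
from h import *
s=grab("side","s4"); crop(s,200,190,130,100,6,"a4")
E
```

```text
time_s: 5.1
tool_pos: [0.4507, -0.1617, 0.1156]
orientation: [3.141, 0.002, 2.757]
ft_force: [-0.0, -0.6, -1.2]
grip_width: 0.022
```

View pics/a4.png

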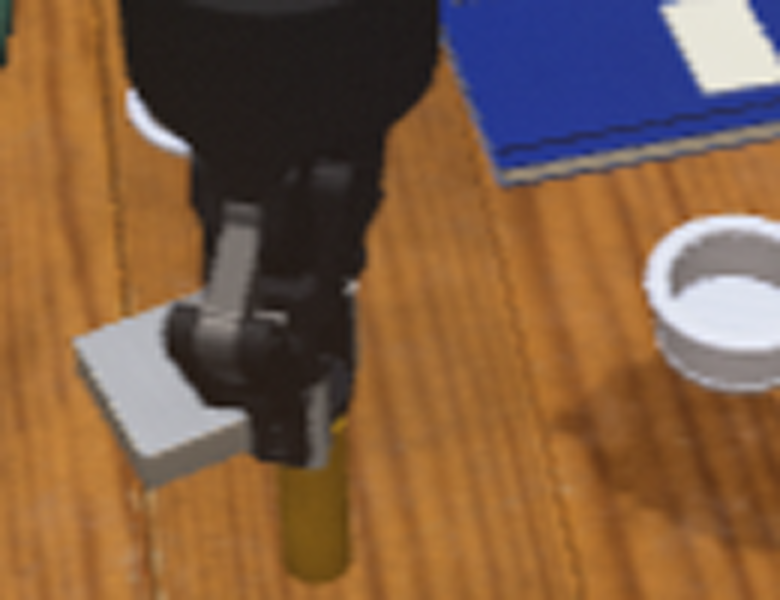

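```bash
python3 - <<'E'
from h import *
s=cv2.imread("pics/s4.png"); h=cv2.cvtColor(s,cv2.COLOR_BGR2HSV)
print(s[278,252],s[278,285])
a=np.linspace(0,6.28,60)
P=np.c_[.4507+.0125*np.cos(a),-.1617+.0125*np.sin(a),0*a+.081]; q=proj("side",P); print("expected foot u",q[:,0].min(),q[:,0].max(),"vmax",q[:,1].max())
g=s[:,:,0].astype(int)
for v in(272,278,282): print(v,[(u,s[v,u].tolist()) for u in range(244,262,1)] if v==278 else '')
# axis projected top & foot for a tilt check
print(proj("side",[[.4507,-.1617,.081],[.4507,-.1617,.12]]))
E
```

```text
[ 22  82 118] [ 49 106 164]
expected foot u 244.96945858519072 259.52358743888294 vmax 288.4497239619396
272 
278 [(244, [48, 105, 165]), (245, [43, 94, 152]), (246, [34, 84, 132]), (247, [25, 79, 116]), (248, [24, 81, 116]), (249, [23, 84, 121]), (250, [23, 86, 123]), (251, [24, 86, 123]), (252, [22, 82, 118]), (253, [22, 82, 118]), (254, [21, 80, 115]), (255, [21, 78, 112]), (256, [20, 75, 107]), (257, [18, 69, 101]), (258, [42, 94, 140]), (259, [53, 105, 159]), (260, [45, 90, 144]), (261, [42, 90, 145])]
282 
[[252.24625655 282.58484398]
 [251.4636658  267.81722518]]
```

```bash
python3 -m jog '[[0.01,0.008,0,0,0,0,-1],[0.02,0.017,0,0,0,0,-1],[0.025,0.021,0,0,0,0,-1],[0.025,0.021,0,0,0,0,-1],[0.025,0.021,0,0,0,0,-1],[0.025,0.021,0,0,0,0,-1],[0.02,0.017,0,0,0,0,-1],[0.012,0.0105,0,0,0,0,-1],[0,0,0,0,0,0,-1],[0,0,0,0,0,0,-1]]'
python3 - <<'E'
from h import *
s=grab("side","s5"); crop(s,260,160,130,100,6,"a5")
p=r.observe()['tool_pos']
a=np.linspace(0,6.28,60)
P=np.c_[p[0]+.0125*np.cos(a),p[1]+.0125*np.sin(a),0*a+p[2]-.0345]; q=proj("side",P); print("expected foot u",q[:,0].min(),q[:,0].max(),"vmax",q[:,1].max())
E
```

```text
time_s: 6.15
tool_pos: [0.6116, -0.0249, 0.1132]
orientation: [-3.141, -0.001, 2.757]
ft_force: [0.2, -1.1, -1.4]
grip_width: 0.0218
expected foot u 317.84796405408326 330.41444948827666 vmax 223.73681935100268
```

View pics/a5.png

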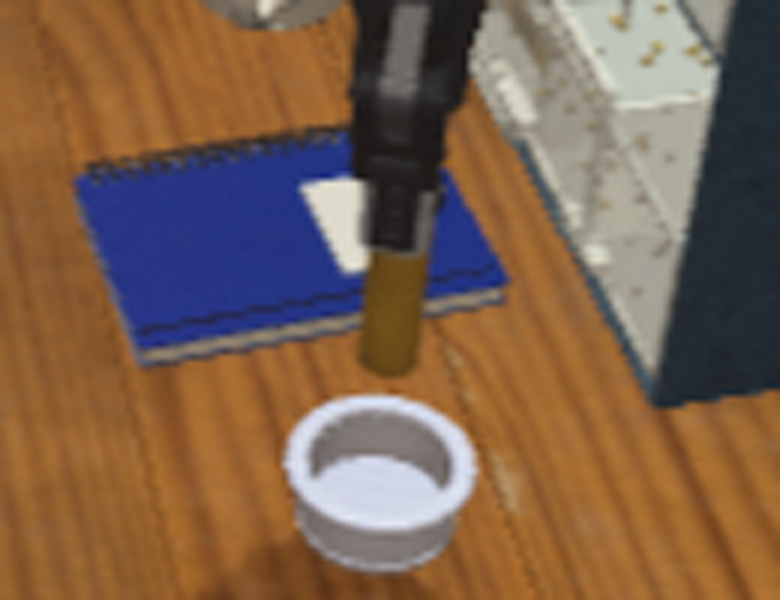

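```bash
python3 -m jog '[[0,0,-0.015,0,0,0,-1],[0,0,-0.02,0,0,0,-1],[0,0,-0.02,0,0,0,-1],[0,0,-0.01,0,0,0,-1],[0,0,-0.004,0,0,0,-1],[0,0,-0.002,0,0,0,-1],[0,0,0,0,0,0,-1],[0,0,0,0,0,0,-1]]'
python3 - <<'E'
from h import *
s=grab("side","s6"); crop(s,260,160,130,100,6,"a6")
E
```

```text
time_s: 7.0
tool_pos: [0.6124, -0.0252, 0.0441]
orientation: [3.141, 0.001, 2.757]
ft_force: [0.1, -0.4, -0.2]
grip_width: 0.0219
```

View pics/a6.png

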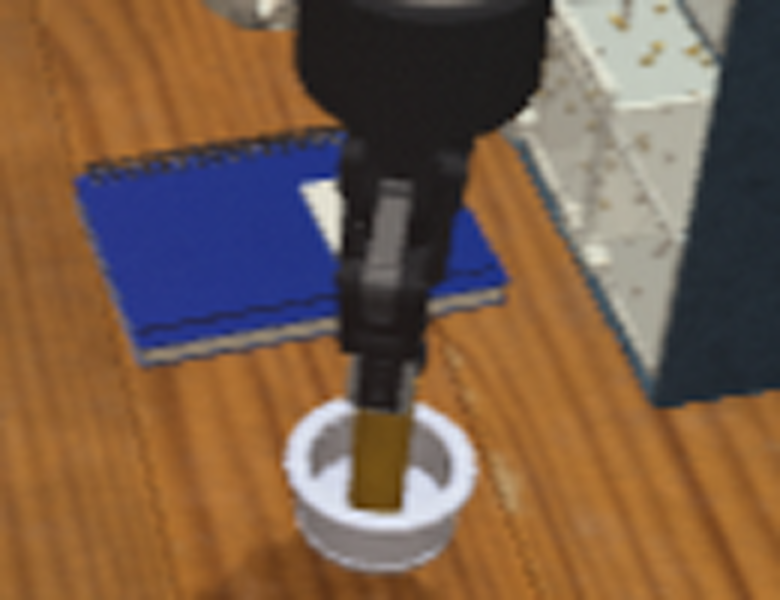

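```bash
python3 -m jog '[[0,0,-0.002,0,0,0,-1],[0,0,-0.001,0,0,0,-1],[0,0,0,0,0,0,-1]]'; python3 -m jog '[[0,0,-0.001,0,0,0,-1],[0,0,0,0,0,0,-1]]'; python3 -m jog '[[0,0,-0.001,0,0,0,-1],[0,0,0,0,0,0,-1]]'
```

```text
time_s: 7.35
tool_pos: [0.6119, -0.0252, 0.0404]
orientation: [-3.142, -0.0, 2.757]
ft_force: [0.3, 0.7, -0.9]
grip_width: 0.0221
time_s: 7.55
tool_pos: [0.6119, -0.0252, 0.0394]
orientation: [-3.141, -0.0, 2.757]
ft_force: [-0.6, -0.0, -0.6]
grip_width: 0.0223
time_s: 7.75
tool_pos: [0.6125, -0.0253, 0.0388]
orientation: [3.141, 0.001, 2.757]
ft_force: [-1.5, 0.7, 4.2]
grip_width: 0.0225
```

```bash
python3 -m jog '[[0,0,0,0,0,0,-0.3],[0,0,0,0,0,0,-0.2],[0,0,0,0,0,0,0],[0,0,0,0,0,0,0.3],[0,0,0,0,0,0,0.6],[0,0,0,0,0,0,1],[0,0,0,0,0,0,1],[0,0,0,0,0,0,1],[0,0,0,0,0,0,1]]'
python3 - <<'E'
from h import *
s=grab("side","s7"); crop(s,260,160,130,100,6,"a7")
E
```

```text
time_s: 8.65
tool_pos: [0.612, -0.0252, 0.0385]
orientation: [-3.141, 0.0, 2.757]
ft_force: [-0.5, -0.5, -1.0]
grip_width: 0.0852
```

View pics/a7.png

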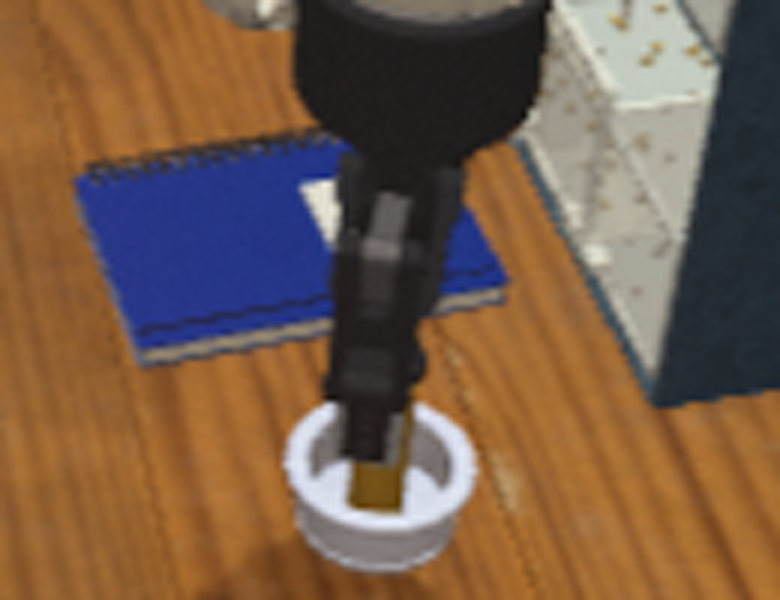

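```bash
python3 -m jog '[[0,0,0.01,0,0,0,1],[0,0,0.02,0,0,0,1],[0,0,0.03,0,0,0,1],[0,0,0.03,0,0,0,1],[0,0,0.03,0,0,0,1],[-0.02,0.018,0,0,0,0,1],[-0.03,0.0275,0,0,0,0,1],[-0.03,0.0275,0,0,0,0,1],[-0.03,0.0275,0,0,0,0,1],[-0.03,0.0275,0,0,0,0,1],[-0.0285,0.0255,0,0,0,0,1],[0,0,0,0,0,0,1]]'
python3 - <<'E'
from h import *
t=grab("top","t8");s=grab("side","s8"); a=np.hstack([cv2.resize(t[120:280,200:360],(400,400)),cv2.resize(s[140:300,180:340],(400,400))]);cv2.imwrite("pics/a8.png",a)
E
```

```text
time_s: 9.9
tool_pos: [0.4406, 0.1314, 0.159]
orientation: [3.14, -0.002, 2.762]
ft_force: [0.4, -0.0, -0.0]
grip_width: 0.0853
```

View pics/a8.png

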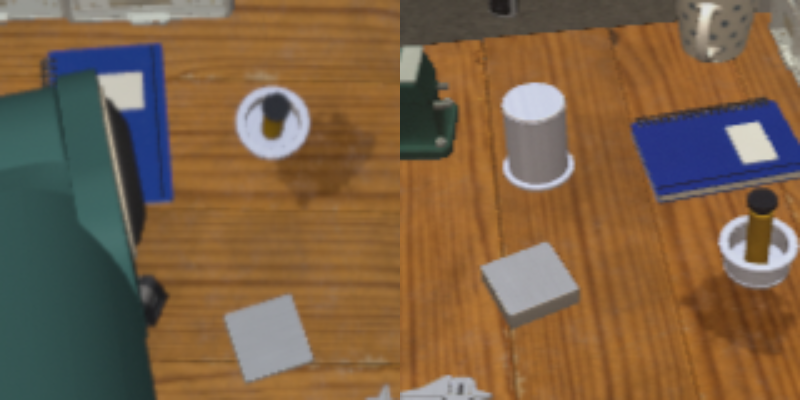

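View pics/s8.png

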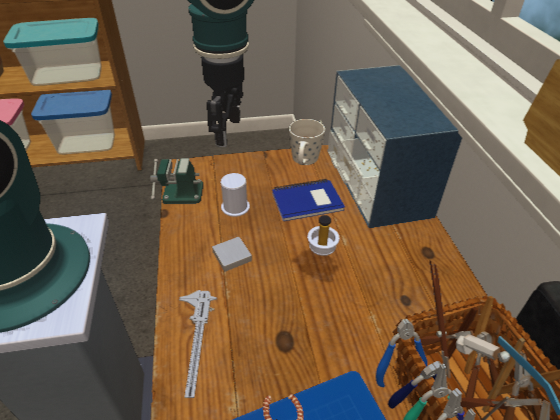

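```bash
python3 - <<'E'
from h import *
o=r.observe();print(o['tool_pos'],o['joints'],proj("side",[o['tool_pos']]),proj("top",[o['tool_pos']]))
E
```

```text
[0.44344485 0.12883492 0.15924405] [-0.85148973  0.19930862  0.56327404  2.0679766  -0.13535602  0.9078447
  0.97373406] [[230.76581734 149.76103111]] [[231.2736231  233.88252162]]
```

View pics/t8.png

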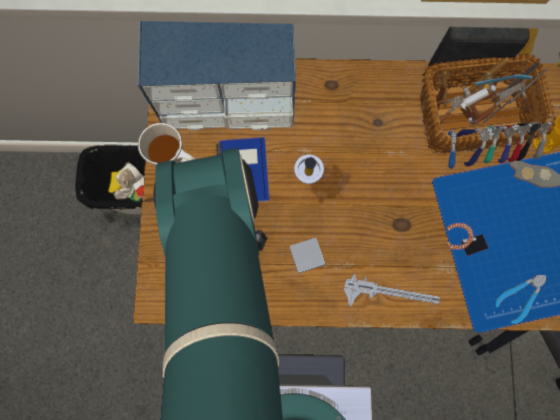

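```bash
python3 -m jog '[[0,0,-0.02,0,0,0,1],[0,-0.0005,-0.02,0,0,0,1],[0,0,-0.02,0,0,0,1],[0,0,-0.02,0,0,0,1],[0,0,-0.02,0,0,0,1],[0,0,-0.015,0,0,0,1],[0,0,-0.01,0,0,0,1],[0,0,0,0,0,0,1]]'
python3 - <<'E'
from h import *
s=grab("side","s9"); crop(s,180,110,130,100,6,"a9")
s=cv2.imread("pics/s8.png");t=cv2.imread("pics/t8.png")
ct,m=blob(metal(t)|dark(t),(309,169)); print("cup+tube top",edgefit("top",ct[ct[:,1]>168],.03,.033))
ct,m=blob(dark(t),(310,162)); print("tube",m.sum(),edgefit("top",ct[ct[:,1]<162],.08,.0122))
ct,m=blob(dark(s),(325,220)); print("tube",m.sum(),edgefit("side",ct[ct[:,1]<222],.08,.0122))
ct,m=blob(metal(s),(323,240)); print("cup side",edgefit("side",ct[(ct[:,1]>232)&(ct[:,1]<242)],.03,.033))
E
```

```text
time_s: 10.8
tool_pos: [0.4436, 0.1268, 0.0327]
orientation: [-3.14, -0.001, 2.756]
ft_force: [-0.1, -0.1, 0.5]
grip_width: 0.0852
cup+tube top (array([ 6.117e-01, -2.470e-02,  3.230e-02,  5.000e-04]), array([ 0.6126, -0.0247]))
tube 89 (array([ 6.091e-01, -2.480e-02,  1.240e-02,  5.000e-04]), array([ 0.6094, -0.0248]))
tube 98 (array([ 6.115e-01, -2.730e-02,  1.130e-02,  4.000e-04]), array([ 0.6113, -0.0283]))
cup side (array([0.6275, 0.0834, 0.1138, 0.0064]), array([ 0.616 , -0.0035]))
```

View pics/a9.png

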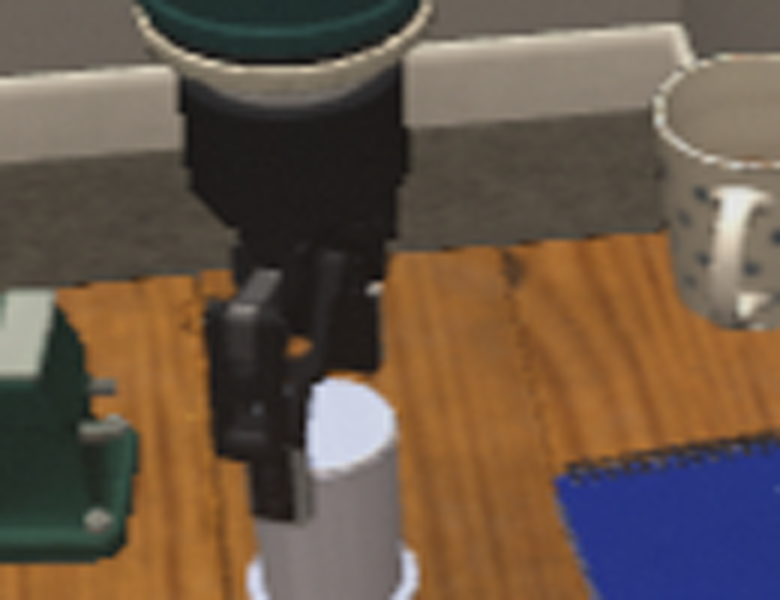

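```bash
python3 -m jog '[[0,0.001,0,0,0,0,0.8],[0,0,0,0,0,0,0.6],[0,0,0,0,0,0,0.45],[0,0,0,0,0,0,0.35],[0,0,0,0,0,0,0.2],[0,0,0,0,0,0,-0.2],[0,0,0,0,0,0,-1],[0,0,0,0,0,0,-1],[0,0,0,0,0,0,-1]]'
python3 - <<'E'
from h import *
s=grab("side","s10"); crop(s,180,110,130,110,5,"a10")
E
```

```text
time_s: 11.75
tool_pos: [0.4438, 0.1291, 0.0343]
orientation: [3.14, 0.0, 2.757]
ft_force: [-5.6, -0.1, 21.6]
grip_width: 0.0535
```

View pics/a10.png

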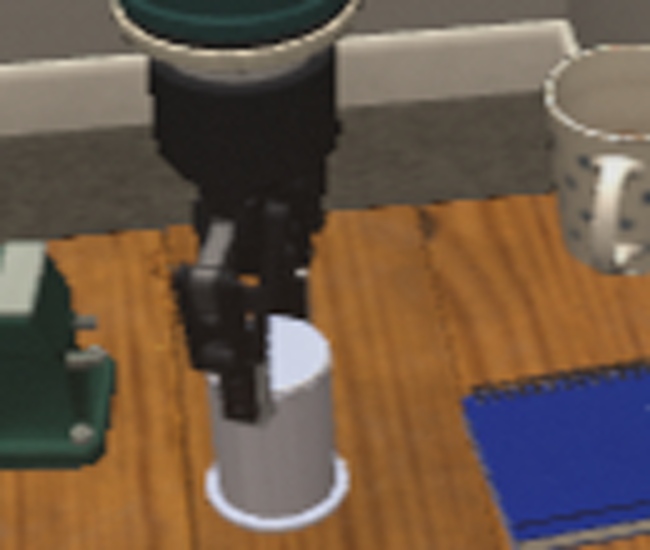

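```bash
python3 -m jog '[[0,0,0.005,0,0,0,-1],[0,0,0.01,0,0,0,-1],[0,0,0.02,0,0,0,-1],[0,0,0.02,0,0,0,-1],[0,0,0.02,0,0,0,-1],[0,0,0.02,0,0,0,-1],[0,0,0.015,0,0,0,-1],[0,0,0,0,0,0,-1],[0,0,0,0,0,0,-1]]'
python3 - <<'E'
from h import *
s=grab("side","s11"); crop(s,180,70,130,110,5,"a11")
o=r.observe();p=o['tool_pos'];print(p,o['orientation'])
m=p[2]-.034
ct,mm=blob(metal(s),(232,150)); print(mm.sum(),ct.min(0),ct.max(0))
for hh in(m,m-.002,m+.002): print(hh,edgefit("side",ct[ct[:,1]>ct[:,1].max()-7],hh,.0327))
E
```

```text
time_s: 12.7
tool_pos: [0.4434, 0.1289, 0.1436]
orientation: [3.141, 0.0, 2.757]
ft_force: [-0.5, 0.6, -1.8]
grip_width: 0.0536
[0.44313583 0.12874508 0.14311866] [-3.14123122e+00 -3.38859544e-04  2.75694976e+00]
213 [272 193] [343 220]
0.10911865870208015 (array([0.5612, 0.3019, 0.3436, 0.0029]), array([ 0.5509, -0.0139]))
0.10711865870208015 (array([0.5617, 0.3053, 0.3449, 0.0029]), array([ 0.5513, -0.0119]))
0.11111865870208015 (array([0.5607, 0.2986, 0.3423, 0.0029]), array([ 0.5504, -0.016 ]))
```

View pics/a11.png

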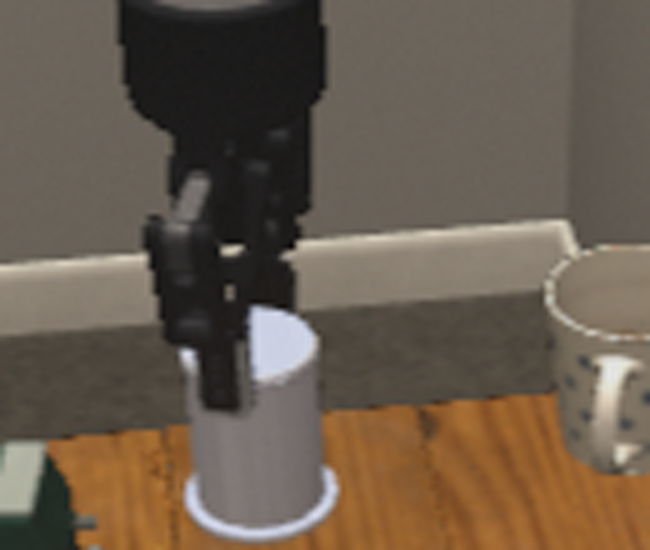

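```bash
python3 -m jog '[[0.01,-0.009,0,0,0,0,-1],[0.02,-0.018,0,0,0,0,-1],[0.025,-0.023,0,0,0,0,-1],[0.025,-0.023,0,0,0,0,-1],[0.025,-0.023,0,0,0,0,-1],[0.025,-0.023,0,0,0,0,-1],[0.02,-0.018,0,0,0,0,-1],[0.012,-0.011,0,0,0,0,-1],[0.007,-0.006,0,0,0,0,-1],[0,0,0,0,0,0,-1],[0,0,0,0,0,0,-1],[0,0,0,0,0,0,-1]]'
python3 - <<'E'
from h import *
s=grab("side","s12"); crop(s,260,120,130,140,4,"a12"); t=grab("top","t12")
o=r.observe();print(o['tool_pos'],o['orientation'])
E
```

```text
time_s: 13.95
tool_pos: [0.612, -0.0243, 0.1433]
orientation: [3.141, -0.001, 2.758]
ft_force: [0.3, -0.3, -2.1]
grip_width: 0.0533
[ 0.61216737 -0.02437275  0.1435548 ] [ 3.14126548e+00 -1.46732816e-04  2.75777465e+00]
```

View pics/a12.png

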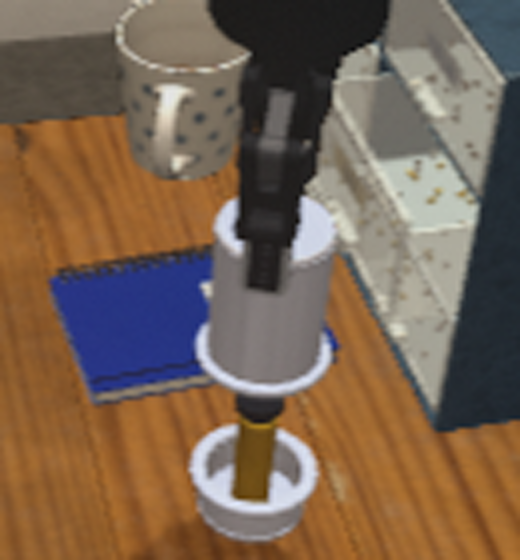

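View pics/t12.png

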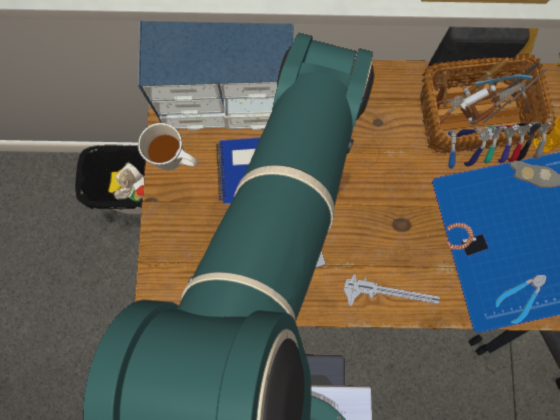

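```bash
python3 - <<'E'
from h import *
s=cv2.imread("pics/s12.png"); p=r.observe()['tool_pos']
hsv=cv2.cvtColor(s,cv2.COLOR_BGR2HSV); M=(hsv[:,:,1]<75)&(hsv[:,:,2]>75); 
M2=M.copy(); M2[:168]=0; M2[:,:305]=0; M2[:,346:]=0; M2[222:]=0
ct,mm=blob(M2,(326,200)); print(mm.sum(),ct.min(0),ct.max(0))
lo=ct[(ct[:,1]>208)]; print(lo.tolist()[::2])
m=p[2]-.0345
for hh in(m-.002,m,m+.002): print(round(hh,4),edgefit("side",lo,hh,.0327))
for v in range(182,200,3):
    row=np.where(mm[v])[0]; print(v,row.min(),row.max())
for z in(m+.02,m+.04): print(proj("side",[[p[0],p[1],z]]))
# low cup in same picture, front rim
M3=M.copy();M3[:224]=0
ct,mm=blob(M3,(323,245));up=ct[(ct[:,1]<238)&(ct[:,1]>226)]
print(mm.sum(),ct.min(0),ct.max(0),edgefit("side",up,.03,.0327))
s0=cv2.imread("pics/s8.png");ct,mm=blob(metal(s0)|dark(s0),(323,240));print(ct.min(0),ct.max(0))
E
```

```text
1284 [305 168] [345 219]
[[309, 209], [310, 211], [311, 213], [309, 214], [307, 214], [305, 214], [305, 216], [306, 216], [308, 216], [310, 216], [312, 215], [314, 215], [316, 216], [318, 217], [320, 218], [322, 218], [324, 219], [326, 219], [328, 219], [330, 219], [332, 218], [334, 217], [336, 216], [338, 215], [340, 214], [341, 212], [342, 210], [343, 209]]
0.1071 (array([ 0.6097, -0.0132,  0.0396,  0.0029]), array([ 0.6105, -0.0211]))
0.1091 (array([ 0.6091, -0.0154,  0.0394,  0.0029]), array([ 0.6098, -0.0231]))
0.1111 (array([ 0.6084, -0.0176,  0.0393,  0.0029]), array([ 0.6091, -0.0251]))
182 313 345
185 313 342
188 313 342
191 310 341
194 311 341
197 312 340
[[326.41102732 200.05220811]]
[[327.27233317 192.05315484]]
571 [307 226] [339 255] (array([ 0.6116, -0.0306,  0.033 ,  0.0064]), array([ 0.6117, -0.0299]))
[307 226] [339 255]
```

```bash
python3 - <<'E'
from h import *
s=cv2.imread("pics/s12.png"); p=r.observe()['tool_pos']
M=metal(s); M[:168]=0; M[:,:305]=0; M[:,346:]=0; M[222:]=0
ct,mm=blob(M,(326,200))
lo=ct[(ct[:,1]>207)&((ct[:,0]>313))]; 
for d in(.0325,.0345,.0365): 
    hh=p[2]-d; print(round(hh,4),edgefit("side",lo,hh,.0327))
print(p,[ (v,np.round(s[v,306:350].max(1)).tolist()) for v in (205,)])
E
```

```text
0.1111 (array([ 0.6113, -0.0252,  0.0321,  0.0009]), array([ 0.6112, -0.0244]))
0.1091 (array([ 0.612 , -0.023 ,  0.0322,  0.0009]), array([ 0.6119, -0.0224]))
0.1071 (array([ 0.6127, -0.0209,  0.0323,  0.0009]), array([ 0.6126, -0.0204]))
[ 0.61216737 -0.02437275  0.1435548 ] [(205, [131, 131, 148, 212, 235, 200, 128, 116, 118, 119, 123, 124, 122, 123, 123, 129, 132, 132, 130, 130, 128, 127, 127, 127, 127, 125, 125, 124, 124, 120, 119, 116, 114, 111, 168, 192, 156, 126, 117, 149, 146, 152, 164, 166])]
```

```bash
python3 -m jog '[[0.0005,-0.001,-0.005,0,0,0,-1],[0,0,-0.01,0,0,0,-1],[0,0,-0.01,0,0,0,-1],[0,0,-0.01,0,0,0,-1],[0,0,-0.01,0,0,0,-1],[0,0,-0.01,0,0,0,-1],[0,0,-0.005,0,0,0,-1],[0,0,-0.005,0,0,0,-1],[0,0,0,0,0,0,-1],[0,0,0,0,0,0,-1],[0,0,0,0,0,0,-1]]'
python3 - <<'E'
from h import *
s=grab("side","s13"); crop(s,280,160,90,100,6,"a13")
o=r.observe();p=o['tool_pos'];print(p,o['orientation'],o['ft_force'])
M=metal(s); M[:200]=0; ct,mm=blob(M,(323,240)); print(ct.min(0),ct.max(0))
E
```

```text
time_s: 15.15
tool_pos: [0.6132, -0.0262, 0.0789]
orientation: [3.141, 0.001, 2.757]
ft_force: [0.2, -0.2, -1.8]
grip_width: 0.0535
[ 0.61326956 -0.02622005  0.07888191] [3.14132245e+00 6.76957006e-04 2.75676963e+00] [ 1.15894515  0.60238649 -1.5007251 ]
[275 200] [343 255]
```

View pics/a13.png

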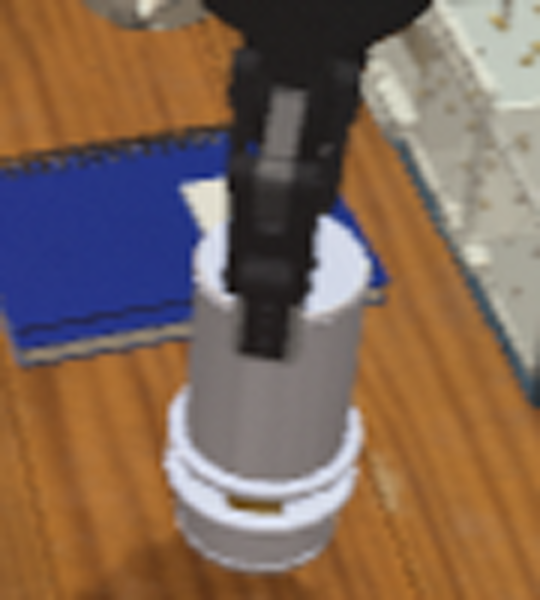

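```bash
python3 - <<'E'
from h import *
s=cv2.imread("pics/s13.png")
a=np.linspace(0,6.283,181)
b=cv2.resize(s[160:260,280:370],None,fx=6,fy=6,interpolation=cv2.INTER_CUBIC)
for (x,y,z,c) in[(.6132,-.0258,.0447,(0,0,255)),(.6127,-.0255,.03,(0,255,0))]:
    q=proj("side",np.c_[x+.033*np.cos(a),y+.033*np.sin(a),0*a+z]); print(q.min(0),q.max(0))
    cv2.polylines(b,[np.int32(((q+.5)-[280,160])*6)],True,c,1)
cv2.imwrite("pics/o13.png",b)
E
```

```text
[307.58389989 220.4399902 ] [339.92868964 243.32378105]
[306.94671719 225.37180594] [338.92708624 248.26846703]
```

View pics/o13.png

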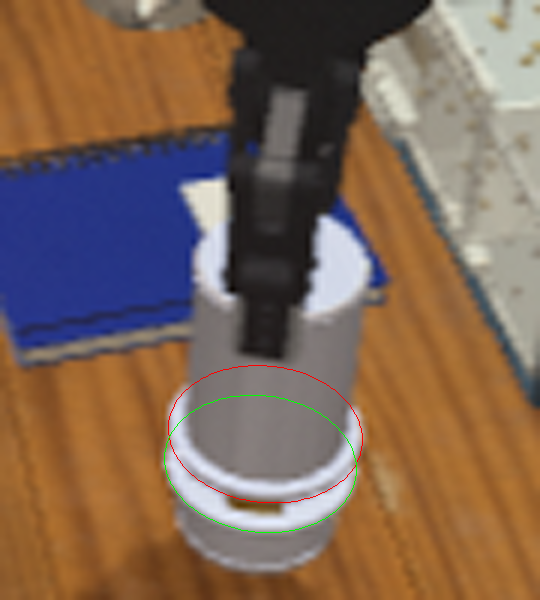

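```bash
python3 -m jog '[[0,0,-0.005,0,0,0,-1],[0,0,-0.004,0,0,0,-1],[0,0,-0.002,0,0,0,-1],[0,0,0,0,0,0,-1],[0,0,0,0,0,0,-1]]'; python3 -m jog '[[0,0,-0.001,0,0,0,-1],[0,0,0,0,0,0,-1]]';python3 -m jog '[[0,0,-0.001,0,0,0,-1],[0,0,0,0,0,0,-1]]'
```

```text
time_s: 15.7
tool_pos: [0.613, -0.0263, 0.0674]
orientation: [-3.141, 0.0, 2.757]
ft_force: [-0.5, 0.5, -1.0]
grip_width: 0.0537
time_s: 15.9
tool_pos: [0.613, -0.0263, 0.0664]
orientation: [-3.141, 0.0, 2.757]
ft_force: [-0.6, 0.6, -1.7]
grip_width: 0.0532
time_s: 16.1
tool_pos: [0.613, -0.0262, 0.0654]
orientation: [-3.141, -0.0, 2.757]
ft_force: [-0.4, 0.2, -1.4]
grip_width: 0.0535
```

```bash
python3 -m jog '[[0,0,-0.0005,0,0,0,-1],[0,0,0,0,0,0,-1]]';python3 -m jog '[[0,0,-0.0005,0,0,0,-1],[0,0,0,0,0,0,-1]]'
python3 - <<'E'
from h import *
s=grab("side","s14"); crop(s,280,160,90,100,6,"a14")
E
```

```text
time_s: 16.3
tool_pos: [0.6129, -0.0262, 0.0649]
orientation: [-3.141, -0.0, 2.757]
ft_force: [-0.6, 0.5, -1.9]
grip_width: 0.0532
time_s: 16.5
tool_pos: [0.6132, -0.0262, 0.0646]
orientation: [3.142, 0.0, 2.757]
ft_force: [0.1, 0.1, 0.9]
grip_width: 0.0532
```

View pics/a14.png

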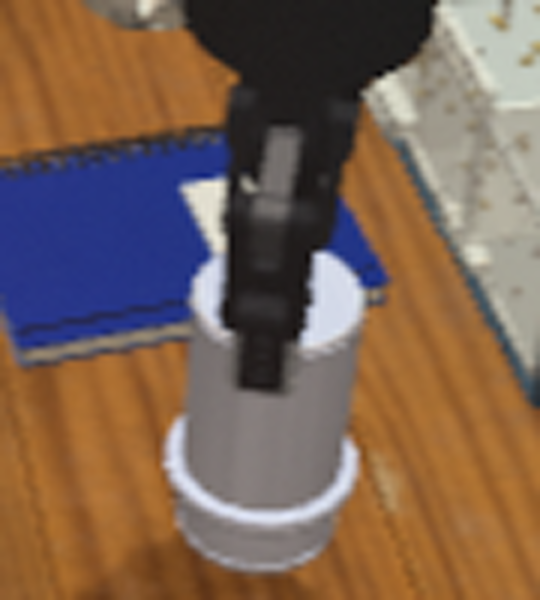

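```bash
python3 -m jog '[[0,0,-0.0005,0,0,0,-1],[0,0,0,0,0,0,-1]]'; python3 -m jog '[[0,0,0,0,0,0,0.25],[0,0,0,0,0,0,0.35],[0,0,0,0,0,0,0.5],[0,0,0,0,0,0,0.7],[0,0,0,0,0,0,1],[0,0,0,0,0,0,1],[0,0,0,0,0,0,1],[0,0,0,0,0,0,1]]'
python3 - <<'E'
from h import *
s=grab("side","s15"); crop(s,280,160,90,100,6,"a15")
E
```

```text
time_s: 16.75
tool_pos: [0.6134, -0.0263, 0.0645]
orientation: [3.141, 0.001, 2.757]
ft_force: [-2.5, -0.5, 7.8]
grip_width: 0.0535
time_s: 17.55
tool_pos: [0.613, -0.0262, 0.064]
orientation: [-3.142, 0.0, 2.757]
ft_force: [-0.8, -0.9, 0.2]
grip_width: 0.0854
```

View pics/a15.png

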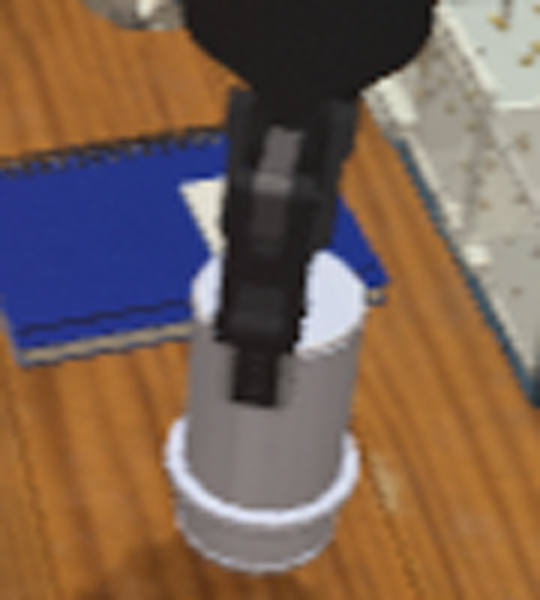

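Released. Now the arm goes straight up, then aside for a clear look.

```bash
python3 -m jog '[[0,0,0.01,0,0,0,1],[0,0,0.02,0,0,0,1],[0,0,0.03,0,0,0,1],[0,0,0.03,0,0,0,1],[0,0,0.03,0,0,0,1],[-0.02,0.02,0.01,0,0,0,1],[-0.03,0.03,0,0,0,0,1],[-0.03,0.03,0,0,0,0,1],[-0.03,0.03,0,0,0,0,1],[-0.03,0.03,0,0,0,0,1],[-0.03,0.03,0,0,0,0,1],[0,0,0,0,0,0,1]]'
python3 - <<'E'
from h import *
s=grab("side","s16"); t=grab("top","t16")
a=np.linspace(0,6.283,181); bs=[]
for n,im,x,y in(("side",s,285,185),("top",t,270,125)):
    b=cv2.resize(im[y:y+75,x:x+65],None,fx=6,fy=6,interpolation=cv2.INTER_CUBIC); c=b.copy()
    for R,z,col in((.033,.03,(0,255,0)),(.028,.11,(0,0,255)),(.028,0,(255,0,0))):
        q=proj(n,np.c_[.6127+R*np.cos(a),-.0255+R*np.sin(a),0*a+z]); cv2.polylines(c,[np.int32((q+.5-[x,y])*6)],True,col,1)
    bs.append(c if n=="top" else c)
    M=metal(im); ct,mm=blob(M,proj(n,[.6127,-.0255,.07])[0]); print(n,mm.sum(),ct.min(0),ct.max(0))
    if n=="top": print("top disc",edgefit(n,ct[(ct[:,1]<ct[:,1].min()+17)],.11,.0275))
    else: print(edgefit(n,ct[ct[:,1]<ct[:,1].min()+9],.11,.0275))
cv2.imwrite("pics/a16.png",np.hstack(bs))
E
```

```text
time_s: 18.8
tool_pos: [0.44, 0.1474, 0.1946]
orientation: [3.14, -0.001, 2.763]
ft_force: [1.4, -0.8, 0.7]
grip_width: 0.0853
side 1751 [276 189] [344 255]
(array([0.6082, 0.0179, 0.0156, 0.0015]), array([0.6052, 0.0035]))
top 965 [294 145] [325 183]
top disc (array([ 6.114e-01, -2.640e-02,  2.830e-02,  6.000e-04]), array([ 0.6124, -0.0264]))
```

View pics/a16.png

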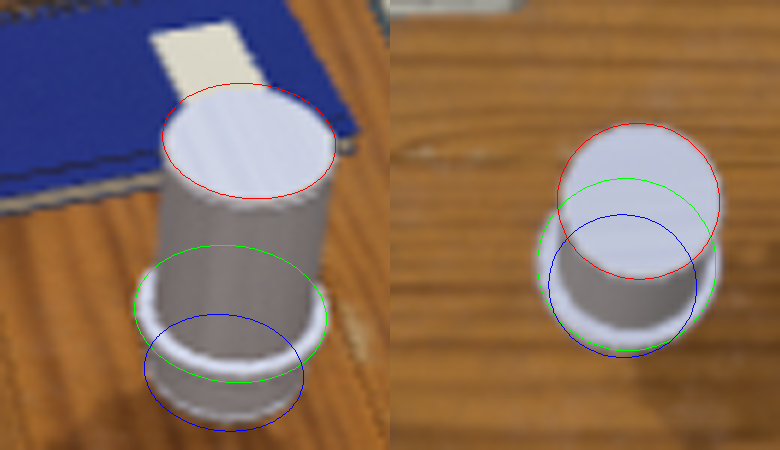

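View pics/s16.png

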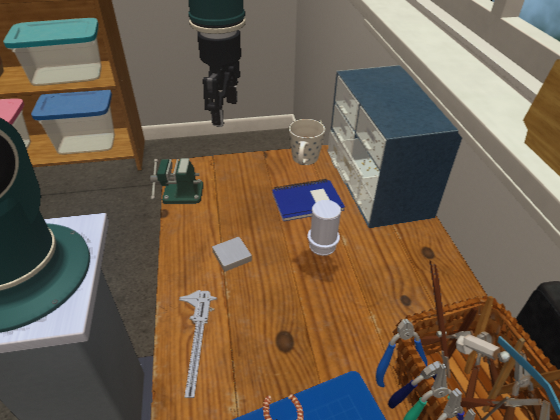

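```bash
python3 -m jog '[[0,0,0,0,0,0,1],[0,0,0,0,0,0,1],[0,0,0,0,0,0,1]]'; python3 - <<'E'
from h import *
s=grab("side","s17"); s0=cv2.imread("pics/s0.png") if 0 else cv2.imread("pics/side0.png")
d=cv2.absdiff(s,s0).max(2)
for n,(x,y,w,h) in{"mug":(288,118,38,45),"book":(272,178,36,38),"block":(212,236,40,34)}.items(): print(n,(d[y:y+h,x:x+w]>40).sum())
print(cv2.absdiff(s,cv2.imread("pics/s16.png"))[180:270,290:360].max())
r.close_job()
E
```

```text
time_s: 19.2
tool_pos: [0.4434, 0.143, 0.1939]
orientation: [-3.141, 0.0, 2.755]
ft_force: [0.4, 0.5, -0.6]
grip_width: 0.0852
mug 0
book 0
block 0
3
the job is handed in; nothing more can be done
```

The tube stands upright in the low cup and the tall cup sits mouth down over it, rim on rim. I handed the job in at about 19.3 s of the 61 s allowed; it gave no verdict.

- **Tube:** after I let go it stood upright. The two views put its cap within about 2–4 mm of the cup axis, which is well inside the 16 mm limit.
- **Tall cup:** I lowered it in steps of 1 mm, then 0.5 mm, until it touched. The wrist read about 8 N just before I let go.
- **Fit of the rims:** the pictures show the rims closed all round. The top disc is within about 1–1.5 mm of the low cup's axis, measured from the top view.
- **At rest:** two later pictures of the stack are the same, and the gripper is clear of everything.
- **Bystanders:** the mug, notebook and block areas in the side view show no change from the start.
- **Checks that failed:** some side-view circle fits gave unusable numbers because the notebook merged with the cup outline. This included the final fit of the tall cup's top. For those I relied on the top view and on outlines drawn over the pictures, which agreed to about 1–2 mm.

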